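# Start a resin cure with a logger in the chamber

## Task

Get the curing box going: stand every open resin jar upright in the bay left of the stop rail on the chamber floor, leaving the capped jars where they are on the bench, and clip the sprung temperature logger from the steel angle onto the top edge of the upright sensor plate inside the chamber. When all of that is in, shut the lid fully, then work the console, one key at a time, each pressed fully down and let up again: the round key (power), the square key, the square key again (second programme), and last the long bar key (start).

Things in the scene. Friction and masses are not known exactly. Their poses are not given: they have to be found in the camera images.
- oven: grey bench-top curing box, fixed to the bench. Origin: bench level, under the centre of its chamber; x points to its back (hinge side), y to its left end, z up. Outside 140 mm (x), from y = +150 to -280 mm. A console as high as the rim (95 mm) takes the right (-y) end, from y = -150 mm, and carries the keys
- chamber (a point): middle of the chamber's floor, 28 mm above the bench. Chamber: open-topped, 120 mm (box's x) by 280 mm (box's y) inside, walls 10 mm thick, rim 67 mm above its floor. A steel stop rail, 3 mm thick and 25 mm high, crosses it at y = -64 mm; the jars' bay is left of it, where four fit in a row at y = 112, 63, 14 and -35 mm, x = 0; the sensor plate stands right of it at y = -100 mm
- fin_top (a point): middle of the top edge of the sensor plate, an upright steel plate on the chamber floor: 60 mm long along the box's x, 4 mm thick along the box's y, its top 52 mm above the chamber floor (80 mm above the bench)
- lid (a joint): angle of the chamber's hinged lid, rad: 0 shut, 1.85 wide open. It starts open. Its stiff hinge keeps it at any angle (at most 0.6 N m to move it); it may be pushed shut from behind with closed fingers
- lid_hinge (a point): middle of the lid's hinge line, on the chamber's back rim (box's x = 70 mm, y = 0, 95 mm up); the line runs along the box's y. The lid is a hood: shut, it reaches 140 mm from the hinge to the front (-x), is 300 mm wide (y) and 55 mm high above the rim, skirts 3 mm thick. A bar handle, 8 mm thick and 100 mm long, runs along y 20 mm off its front skirt, 22 mm above its lower edge
- lid_edge (a point): middle of the lid's front top edge, 140 mm from the hinge and 55 mm above the lid's lower edge (as the lid lies shut)
- key_round (a joint): travel of the round key, m: 0 up, 0.005 fully down; spring key, 1.4 N to start and 5 N fully down
- key_square (a joint): travel of the square key, as above
- key_bar (a joint): travel of the long bar key, as above
- key_round_top (a point): middle of the top of the round key, 19 mm across: left key of the console's middle row. Keys stand 7 mm above the console and are pressed straight down
- key_square_top (a point): middle of the top of the square key, 18 mm wide: right key of the middle row, 46 mm from the round one
- key_bar_top (a point): middle of the top of the bar key, 53 mm long along y and 17 mm wide, in front of the other two by 41 mm
- clip: sprung clip-on temperature logger, 70 g, like a steel clothes peg standing jaws down: 24 mm wide (x), 75 mm high, white logger housing on the +y jaw (to 18 mm from the middle, 24 mm high). Origin: between the jaw tips; z up, y across the jaws. Jaws 21 mm deep, faces parallel and 4 mm apart round a 4 mm plate. It starts clipped on the angle's upright leg, the leg's edge 16 mm deep in the jaws
- clip_grip (a point): middle between the clip's two handles, 61 mm above its origin, where to squeeze. Rubber pads on the outsides from 48 to 74 mm above the origin, 38 mm over all here, splayed 0.22 rad (wider at the top), pivot 36 mm above the origin. Squeezed to about 25 mm (6 to 11 N; an inner stop ends it) the jaws open to about 16 mm; let go, it bites with about 6 N
- clip_arm (a joint): opening of the clip, rad: 0 round a 4 mm plate, -0.1 jaws empty and shut, 0.46 fully squeezed open
- angle: steel angle offcut fixed to the bench where the clip is parked: upright leg 90 mm long (its x), 4 mm thick (its y), 40 mm high; origin under the middle of the leg; a flat foot reaches 36 mm to its +y side
- sample_a: open glass sample jar of amber resin, no cap, 46 mm across and 75 mm high, about 120 g and bottom-heavy, neck narrower than the body; origin at the centre of its underside, z up its axis; may be absent
- sample_b: open glass sample jar of amber resin, no cap, 44 mm across and 75 mm high, about 120 g and bottom-heavy, neck narrower than the body; origin at the centre of its underside, z up its axis; may be absent
- sample_c: open glass sample jar of amber resin, no cap, 44 mm across and 75 mm high, about 120 g and bottom-heavy, neck narrower than the body; origin at the centre of its underside, z up its axis; may be absent
- sample_d: open glass sample jar of amber resin, no cap, 44 mm across and 75 mm high, about 120 g and bottom-heavy, neck narrower than the body; origin at the centre of its underside, z up its axis; may be absent
- capped_a: capped glass sample jar, 42 mm across and 82 mm high, white screw cap; stays on the bench; origin at the centre of its underside
- capped_b: capped glass sample jar, 42 mm across and 82 mm high, black screw cap; stays on the bench; origin at the centre of its underside

How it is judged:
By the outcome, as a careful person would: the job done as asked, in the order asked, and still so for the second after the job is handed in, with the robot touching nothing.
Of sample_a, sample_b, sample_c, sample_d only 2 to 4 are there at a start; the rules pass over those that are not, and their reading is None.
At some moment in a run one of sample_a, sample_b, sample_c, sample_d may be knocked a few centimetres aside while the robot is not near it.
It also fails if it takes over 210 s, if anything falls off the work surface, if the arm or the gripper's body presses on something with over 40 N, if the wrist force passes 120 N, or if a joint passes its speed limit or range.

## Robot

A 7-joint arm with a two-finger parallel gripper is mounted at the origin on the work surface; the furniture and walls round the work are solid. World frame = base frame: x ahead of the robot, y to its left, z up, the work surface at z = 0. Lengths are in m, angles in rad, forces in N, time in s.
With the tool pointing down it reaches from about 0.425 to 1.025 m from the base axis. Payload 9.4 kg.
Tool frame: the origin (TCP) lies at the very end of the fingers, on their centre line; the grasp point (between the pads) lies 19 mm behind it (ctrl.grip_depth is the distance from the TCP to the grasp point, in m); z points along the fingers, y is the line along which they close (so a half turn about z gives the same grasp; the last joint's range is limited). The gripper opens to 85 mm and grips with 20 to 120 N. Pads are 22 mm wide; open, the fingers measure 114 mm over their backs; the gripper's body (76 mm by 85 mm) begins 54 mm behind the grasp point. The pads swing forward as they close: fully open they stand 13 mm farther back than shut.
Start: joints at [1.218, 0.599, -0.003, 1.599, 0.002, 0.943, -0.08], TCP at [0.197, -0.698, 0.231] pointing down, gripper open.
Joint ranges: [-2.57, 2.57], [-0.35, 1.97], [-1.29, 1.29], [0.11, 2.56], [-1.05, 4.19], [0.11, 1.86], [-2.63, 2.63]. Speed limits (rad/s): [2.22, 2.22, 3.01, 3.01, 3.14, 3.14, 3.14].

## Interface

Orientations are given as a rotation vector (axis times angle).
In Python, from bench import ctrl gives the robot as it stands.
- The arm moves only by the shell command python3 steer.py 'ROWS' [FORCE]. ROWS is a JSON list of rows, 1 to 20 of them, each of 7 numbers: dx, dy, dz in m, then a rotation vector rx, ry, rz in rad, then the finger opening in m; each row is the pose to reach, as a shift and turn from the pose commanded when the command began, along the tool's axes at that moment; what a row does not reach only later rows make up. A row lasts 1/10 s, in which the tool goes at most 0.05 m and 0.15 rad, less where a joint would pass 70% of its speed; a pose out of reach is approached as far as the arm can. The fingers move at their own pace and stop on an object; FORCE is the grip in N (left out, the last holds). Time passes only in rows, so rows that do not move let the fingers close. It prints the time, the measured TCP pose, the force, the opening and the grip force at its end.
- ctrl.get_state(): the state, without advancing time (a new reading comes with each control period).
- ctrl.get_image(name): name is "scene" or "top"; returns a dict with "pixels" (400x640x3 uint8, red, green, blue), "mtx" (3x3 intrinsics, pixels), "k1" (the pictures are not rectified: a ray, as slopes to the right and down, at radius r is drawn at 1 + k1 r^2 times it, then the intrinsics apply), "rvec" (rotation vector, rad) and "tvec" (3), from world to camera coordinates, as OpenCV has them. Camera axes: x right, y down, z forward; pixel columns grow to the right and rows downward; lengths in m; the calibration is good to about 2 mm. A picture is of the moment at which its call begins. There is no depth.
- ctrl.sign_off(): hands the job in; it is judged then, once.
The state is a dict: "time": time; "joints": joint angles; "joint_vel": joint speeds; "joint_efforts": joint torques, N m; "tcp_pos": TCP position; "tcp_rot": TCP orientation; "ft_force": force on the tool from outside, world axes, zero at the start; "wrist_torque": the same for the moment, N m; "grip_width": finger opening in m; "grip_force": force on a finger pad.
Only numpy, scipy, OpenCV 4.12 (cv2) and the standard library are available. Lean on these libraries where they do the work, as an engineer would, in place of code of your own. Each camera call takes 0.05 s, during which the arm holds its last target. There are 200 camera calls.

## Working session

There is one attempt and no reset: what is moved stays moved. The work goes in short steps, Python scripts to look and compute and a shell command to move; the robot and the scene stay as the last step left them, time stands still between calls to the robot, and variables do not carry over. Pictures are saved under pics/ and viewed, at most 14 in all, crops included, and the job is handed in when it is done.

```bash
ls; mkdir -p pics; python3 - <<'E'
from bench import ctrl
import cv2
for n in("scene","top"):
    d=ctrl.get_image(n); cv2.imwrite(f"pics/{n}0.png",d["pixels"][:,:,::-1]); print(n,d["mtx"],d["k1"],d["rvec"],d["tvec"])
s=ctrl.get_state(); print(s, ctrl.grip_depth)
E
```

```text
bench.py
pics
steer.py
scene [[516.59555894   0.         321.90104385]
 [  0.         516.59555894 192.22328993]
 [  0.           0.           1.        ]] -0.06773639462972346 [ 0.70396527 -2.63814235  1.05856986] [0.42493358 0.21055079 1.23211421]
top [[438.94618669   0.         321.66308663]
 [  0.         438.94618669 195.09229663]
 [  0.           0.           1.        ]] -0.059085670948681966 [ 2.19582808 -2.15036642  0.14696072] [0.00641475 0.48857017 1.40994165]
{'time': 0.1, 'joints': array([ 1.21832208,  0.60006989, -0.00252033,  1.60002721,  0.00180995,
        0.94289762, -0.0797837 ]), 'joint_vel': array([ 0.00111554, -0.0022954 ,  0.00205314, -0.00249305, -0.00136281,
       -0.00069431,  0.0012369 ]), 'joint_efforts': array([ 5.94415367e-03, -7.77999473e+01,  1.57032654e+00, -2.58622599e+01,
        1.26606246e-02,  5.54519647e-03,  6.17036960e-06]), 'tcp_pos': array([ 0.19727313, -0.69722134,  0.23049385]), 'tcp_rot': array([-3.11041599e+00, -4.31722880e-01,  5.36056285e-04]), 'ft_force': array([-0.00752803, -0.19139933, -0.91379833]), 'wrist_torque': array([ 0.00368584, -0.02370589, -0.03263087]), 'grip_force': 0.0, 'grip_width': 0.08503974301105167} 0.0187
```
View pics/scene0.png

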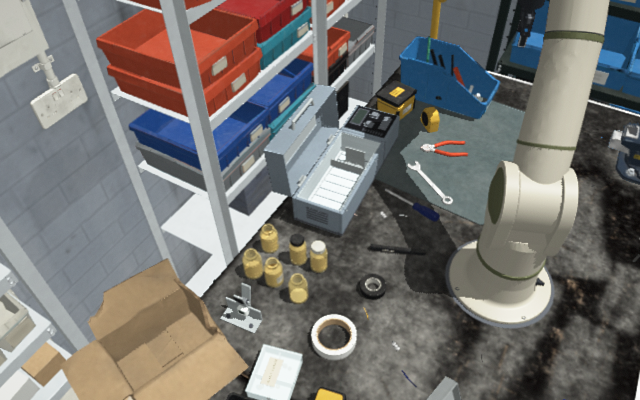

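View pics/top0.png

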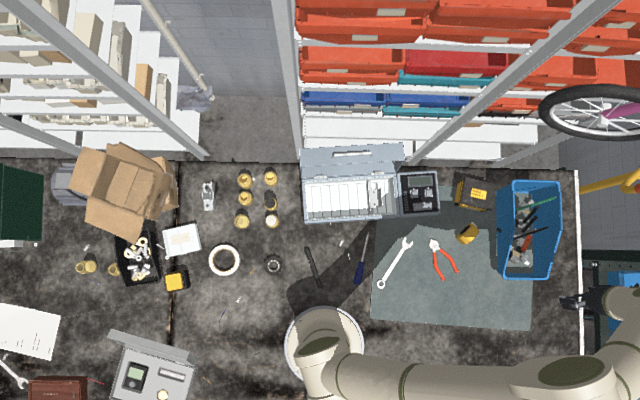

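Six jars are visible: in the top view around (245–272, 178–220), with the clip at (208,195), the oven at (350,195) and the console at (418,192). I'll zoom in.

```bash
cat > h.py <<'E'
import numpy as np,cv2
from bench import ctrl
from scipy.spatial.transform import Rotation as R
class Cam:
    def __init__(s,name):
        d=ctrl.get_image(name); s.im=d["pixels"][:,:,::-1].copy(); s.K=d["mtx"]; s.D=np.array([d["k1"],0,0,0,0.]); s.r=np.array(d["rvec"]); s.t=np.array(d["tvec"])
        s.M=R.from_rotvec(s.r).as_matrix(); s.c=-s.M.T@s.t
    def proj(s,P): return cv2.projectPoints(np.atleast_2d(np.float64(P)),s.r,s.t,s.K,s.D)[0][:,0]
    def ray(s,uv):
        n=cv2.undistortPoints(np.float64([[uv]]),s.K,s.D)[0,0]; return s.M.T@np.r_[n,1]
    def onz(s,uv,z):
        d=s.ray(uv); return s.c+d*(z-s.c[2])/d[2]
    def crop(s,x0,y0,x1,y1,k,fn): cv2.imwrite(fn,cv2.resize(s.im[y0:y1,x0:x1],None,fx=k,fy=k,interpolation=cv2.INTER_CUBIC))
def tri(a,ua,b,ub):
    da,db=a.ray(ua),b.ray(ub); A=np.c_[da,-db]; q=np.linalg.lstsq(A,b.c-a.c,rcond=None)[0]
    p,r=a.c+q[0]*da,b.c+q[1]*db; return (p+r)/2,np.linalg.norm(p-r)
E
python3 - <<'E'
from h import *
t=Cam("top"); s=Cam("scene")
t.crop(190,140,450,235,3,"pics/t1.png"); s.crop(210,80,410,335,2.3,"pics/s1.png"); print(t.c,s.c)
E
```

```text
[0.32548933 0.04618417 1.45554153] [-0.00564976  0.81308256  1.04013002]
```

View pics/t1.png

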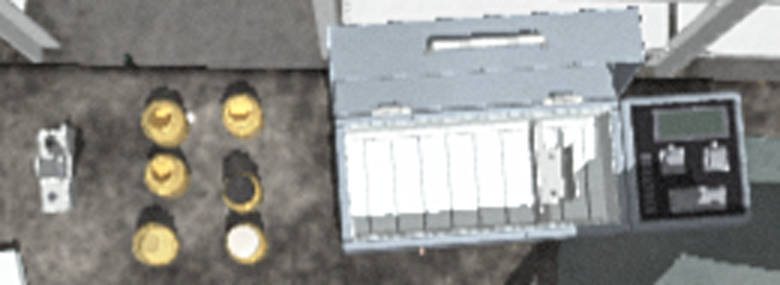

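View pics/s1.png

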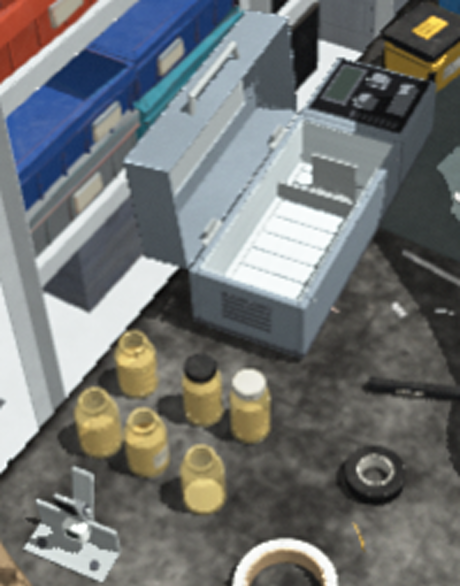

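```bash
python3 - <<'E'
from h import *
t=Cam("top"); s=Cam("scene")
a=cv2.resize(t.im[165:235,195:285],None,fx=7,fy=7,interpolation=cv2.INTER_CUBIC)[:,:]
b=cv2.resize(s.im[222:336,215:333],None,fx=5,fy=5,interpolation=cv2.INTER_CUBIC)
cv2.imwrite("pics/s2.png",b)
o=np.zeros((600,800,3),np.uint8)
a=cv2.resize(t.im[165:235,195:283],None,fx=4.5,fy=4.5,interpolation=cv2.INTER_CUBIC); b=cv2.resize(s.im[218:338,215:331],None,fx=3.4,fy=3.4,interpolation=cv2.INTER_CUBIC)
print(a.shape,b.shape); o[:a.shape[0],:a.shape[1]]=a; o[:b.shape[0],400:400+b.shape[1]]=b[:,:400]; cv2.imwrite("pics/j.png",o[:420])
E
```

```text
(315, 396, 3) (408, 394, 3)
```

View pics/j.png

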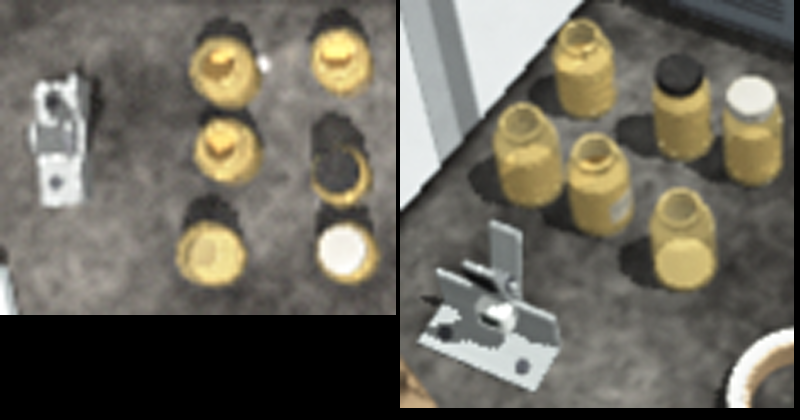

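All jars stand upright (one is only partly filled). The open ones, top/scene in this composite: (217,65)/(525,122), (340,62)/(582,38), (218,147)/(598,155), (215,250)/(680,207). The black cap is at (338,170) and the white at (343,248). Next, an enlarged oven view.

```bash
python3 - <<'E'
from h import *
t=Cam("top"); s=Cam("scene")
T=lambda u,v:(195+u/4.5-.4,165+v/4.5-.4); S=lambda u,v:(215+(u-400)/3.4-.35,218+v/3.4-.35)
for n,a,b in [("A",(217,65),(525,122)),("B",(340,62),(582,38)),("C",(218,147),(598,155)),("D",(215,250),(680,207)),("black",(338,170),(680,75)),("white",(343,248),(750,97))]:
    p,e=tri(t,T(*a),s,S(*b)); print(n,p.round(4),round(e,4), s.onz(S(*b),.075).round(4),t.onz(T(*a),.075).round(4))
a=cv2.resize(t.im[140:225,292:445],None,fx=5,fy=5,interpolation=cv2.INTER_CUBIC)
cv2.imwrite("pics/o1.png",a); print(a.shape)
b=cv2.resize(s.im[80:240,255:415],None,fx=3.7,fy=3.7,interpolation=cv2.INTER_CUBIC); cv2.imwrite("pics/o2.png",b)
E
```

```text
A [0.5278 0.2686 0.071 ] 0.0032 [0.524  0.2703 0.075 ] [0.5286 0.2687 0.075 ]
B [0.5349 0.1835 0.0682] 0.0028 [0.5325 0.1884 0.075 ] [0.5327 0.1822 0.075 ]
C [0.4694 0.2657 0.0688] 0.004 [0.4645 0.2685 0.075 ] [0.4705 0.2657 0.075 ]
D [0.3996 0.2678 0.0592] 0.0012 [0.3936 0.2768 0.075 ] [0.3982 0.265  0.075 ]
black [0.4555 0.1808 0.072 ] 0.0022 [0.453  0.1824 0.075 ] [0.4562 0.181  0.075 ]
white [0.4008 0.1754 0.0752] 0.0016 [0.4002 0.175  0.075 ] [0.4016 0.1758 0.075 ]
(425, 765, 3)
```

View pics/o1.png

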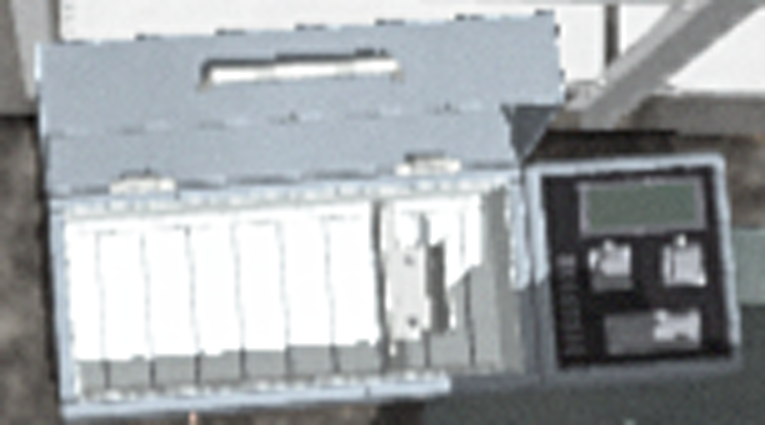

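View pics/o2.png

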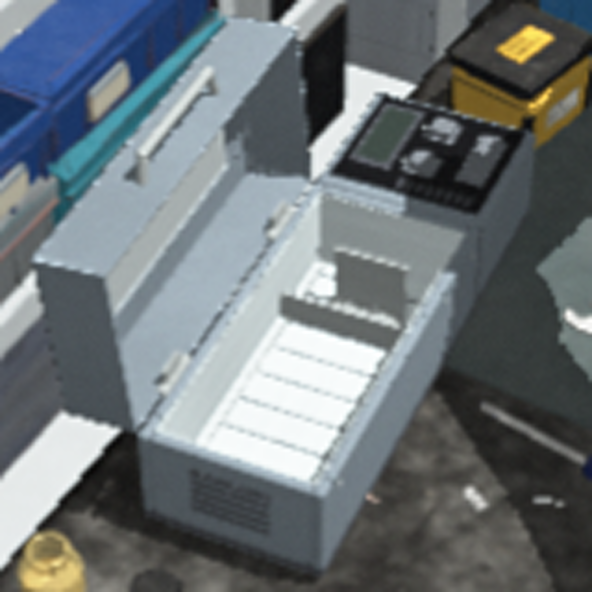

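```bash
cat > fit.py <<'E'
from h import *
from scipy.optimize import least_squares
def fit(t,s,pts,p0,fz=False):
    # pts: (cam, model xyz, uv)
    def res(p):
        r=[]
        for c,m,uv in pts:
            P=R.from_euler('z',p[2]).apply(m)+[p[0],p[1],0]; r+=list(c.proj(P)[0]-uv)
        return np.array(r)
    q=least_squares(res,p0,loss='soft_l1'); return q.x,res(q.x).reshape(-1,2)
E
python3 - <<'E'
from fit import *
t=Cam("top"); s=Cam("scene")
T=lambda u,v:np.array((292+u/5-.4,140+v/5-.4)); S=lambda u,v:np.array((255+u/3.7-.37,80+v/3.7-.37))
pts=[(t,[-.07,.15,.095],T(65,415)),(t,[-.07,-.28,.095],T(740,365)),(t,[.07,-.28,.095],T(722,153)),
(t,[.04,-.064,.053],T(382,205)),
(s,[-.07,.15,.095],S(327,495)),(s,[.07,.15,.095],S(140,437)),(s,[.07,-.28,.095],S(380,95)),(s,[-.07,-.28,.095],S(535,125)),
(s,[.03,-.1,.08],S(335,250)),(s,[-.03,-.1,.08],S(410,268))]
pts.pop(3)
p,r=fit(t,s,pts,[.6,0,0]); print(p.round(4)); print(r.round(1))
M=R.from_euler('z',p[2]); o=np.r_[p[:2],0]
L=lambda w:M.inv().apply(w-o)
print("keys local(z .102): ",[L(t.onz(T(*k),.102)).round(4) for k in [(610,262),(685,262),(653,328)]])
print("scene keys",[L(s.onz(S(*k),.102)).round(4) for k in [(420,160),(443,128),(485,160)]])
print("hinge/lid edge top", [ (T(*k)) for k in [(45,60),(555,15)]])
for a in (1.6,1.7,1.85):
  e=[[.07-.14*np.cos(a)+.055*np.sin(a),y,.095+.14*np.sin(a)+.055*np.cos(a)] for y in(.15,-.15)]
  print(a,[(c.proj(M.apply(e)+o)).round(1).tolist() for c in(t,s)])
print(S(35,262),S(300,30))
E
```

```text
[ 0.4726 -0.0708  0.0974]
[[-0.9  1.7]
 [ 0.9  1.1]
 [-0.2 -0.4]
 [ 0.1  0.5]
 [-0.4 -0.6]
 [-1.2 -1.8]
 [ 0.6  1.3]
 [ 0.  -1. ]
 [-0.5 -0.3]]
keys local(z .102):  [array([ 0.0039, -0.2   ,  0.102 ]), array([ 0.0004, -0.2474,  0.102 ]), array([-0.0394, -0.2228,  0.102 ])]
scene keys [array([-0.0005, -0.1979,  0.102 ]), array([-0.0026, -0.2435,  0.102 ]), array([-0.0472, -0.2182,  0.102 ])]
hinge/lid edge top [array([300.6, 151.6]), array([402.6, 142.6])]
1.6 [[[297.8, 151.9], [402.5, 144.5]], [[266.4, 149.7], [319.7, 83.3]]]
1.7 [[[297.5, 147.8], [401.6, 140.4]], [[261.7, 150.3], [315.3, 84.2]]]
1.85 [[[297.2, 142.3], [400.1, 135.1]], [[255.4, 152.1], [309.3, 86.4]]]
[264.08945946 150.44081081] [335.71108108  87.73810811]
```

```bash
cat >> h.py <<'E'
OV=np.array([.4726,-.0708,0]); OY=.0974
def ovn(p): return OV+R.from_euler('z',OY).apply(p)
def jars():
    t,s=Cam("top"),Cam("scene"); out=[]
    def comps(c,box,amin):
        x0,y0,x1,y1=box; h=cv2.cvtColor(c.im[y0:y1,x0:x1],cv2.COLOR_BGR2HSV)
        m=cv2.inRange(h,(15,80,90),(35,255,255)); m=cv2.morphologyEx(m,cv2.MORPH_CLOSE,np.ones((5,5)))
        n,_,st,ce=cv2.connectedComponentsWithStats(m); return [(ce[i]+[x0,y0],st[i]) for i in range(1,n) if st[i][4]>amin]
    for ce,st in comps(t,(215,160,300,235),60): out.append(("T",t.onz(ce,.04)[:2].round(4),st.tolist()))
    for ce,st in comps(s,(225,215,345,310),100): out.append(("S",s.onz(ce,.036)[:2].round(4),st.tolist()))
    return out
def go(p,yaw):
    "shift and turn in the tool's axes to TCP p with tool z down and tool y at world angle yaw"
    st=ctrl.get_state(); A=R.from_rotvec(st["tcp_rot"]); d=A.inv().apply(np.array(p)-st["tcp_pos"])
    B=R.from_matrix(np.c_[[-np.sin(yaw),np.cos(yaw),0],[np.cos(yaw),np.sin(yaw),0],[0,0,-1]].T if 0 else np.array([[-np.sin(yaw),np.cos(yaw),0],[np.cos(yaw),np.sin(yaw),0],[0,0,-1]]).T)
    r=(A.inv()*B).as_rotvec(); ya=A.as_matrix()[:,1]; print("t",round(st["time"],1),"d",d.round(4),"r",r.round(3),"rows",round(np.linalg.norm(d)/.05+.5,1),round(np.linalg.norm(r)/.15+.5,1),"yaw",round(np.arctan2(ya[1],ya[0]),3),"w",round(st["grip_width"],4))
E
sed -i 's/np.c_\[.*\.T if 0 else //' h.py
python3 - <<'E'
from h import *
for j in jars(): print(*j)
go([.5,-.15,.3],0.1)
for y in(.112,.063,.014,-.035): print(ovn([0,y,.028]).round(4))
E
```

```text
T [0.5384 0.1845] [49, 11, 14, 15, 161]
T [0.5014 0.2663] [22, 13, 16, 33, 384]
T [0.4259 0.1714] [50, 38, 14, 30, 113]
T [0.3968 0.273 ] [19, 54, 16, 15, 178]
S [0.536  0.1873] [35, 8, 19, 30, 435]
S [0.4186 0.1898] [64, 26, 39, 32, 668]
S [0.4991 0.2702] [17, 33, 41, 39, 962]
S [0.3931 0.278 ] [64, 59, 19, 30, 476]
t 0.6 d [ 0.4403 -0.4445 -0.0687] r [ 0.     0.    -1.395] rows 13.1 9.8 yaw -1.295 w 0.0854
[0.4617 0.0407 0.028 ]
[ 0.4665 -0.0081  0.028 ]
[ 0.4712 -0.0569  0.028 ]
[ 0.476  -0.1056  0.028 ]
```

```bash
python3 steer.py '[[0.44,-0.44,-0.07,0,0,-1.395,0.06],[0.44,-0.44,-0.07,0,0,-1.395,0.06],[0.44,-0.44,-0.07,0,0,-1.395,0.06],[0.44,-0.44,-0.07,0,0,-1.395,0.06],[0.44,-0.44,-0.07,0,0,-1.395,0.06],[0.44,-0.44,-0.07,0,0,-1.395,0.06],[0.44,-0.44,-0.07,0,0,-1.395,0.06],[0.44,-0.44,-0.07,0,0,-1.395,0.06],[0.44,-0.44,-0.07,0,0,-1.395,0.06],[0.44,-0.44,-0.07,0,0,-1.395,0.06],[0.44,-0.44,-0.07,0,0,-1.395,0.06],[0.44,-0.44,-0.07,0,0,-1.395,0.06],[0.44,-0.44,-0.07,0,0,-1.395,0.06],[0.44,-0.44,-0.07,0,0,-1.395,0.06],[0.44,-0.44,-0.07,0,0,-1.395,0.06]]' 30; python3 -c "
from h import *
go([.395,.2755,.13],1.57)"
```

```text
time: 2.1
tcp_pos: [0.501, -0.1542, 0.3013]
tcp_rot: [2.106, 2.331, -0.001]
ft_force: [-0.2, -0.4, -0.6]
grip_width: 0.06
grip_force: 0.0
t 2.1 d [ 0.4383 -0.0619  0.1711] r [-0.     0.    -1.469] rows 10.0 10.3 yaw 0.101 w 0.06
```

```bash
python3 steer.py '[[0.438,-0.062,0.1,0,0,-1.469,0.06],[0.438,-0.062,0.1,0,0,-1.469,0.06],[0.438,-0.062,0.1,0,0,-1.469,0.06],[0.438,-0.062,0.1,0,0,-1.469,0.06],[0.438,-0.062,0.1,0,0,-1.469,0.06],[0.438,-0.062,0.1,0,0,-1.469,0.06],[0.438,-0.062,0.1,0,0,-1.469,0.06],[0.438,-0.062,0.1,0,0,-1.469,0.06],[0.438,-0.062,0.1,0,0,-1.469,0.06],[0.438,-0.062,0.1,0,0,-1.469,0.06],[0.438,-0.062,0.17,0,0,-1.469,0.06],[0.438,-0.062,0.17,0,0,-1.469,0.06],[0.438,-0.062,0.17,0,0,-1.469,0.06]]'; python3 -c "
from h import *
for j in jars(): print(*j)
go([.395,.2755,.026],1.57)"
```

```text
time: 3.4
tcp_pos: [0.3951, 0.2728, 0.1288]
tcp_rot: [-0.005, -3.138, 0.006]
ft_force: [0.3, 0.3, 0.6]
grip_width: 0.0598
grip_force: 0.0
T [0.5382 0.1844] [49, 11, 14, 16, 163]
T [0.529  0.2688] [22, 13, 16, 16, 195]
S [0.5373 0.1865] [35, 9, 19, 29, 408]
S [0.5008 0.2724] [17, 33, 42, 39, 887]
S [0.4087 0.1914] [67, 32, 36, 26, 513]
S [0.3932 0.2779] [63, 59, 20, 30, 475]
t 3.5 d [0.001  0.0011 0.1055] r [-0.001 -0.    -0.002] rows 2.6 0.5 yaw 1.568 w 0.0602
```

```bash
python3 steer.py '[[0,0.001,0.05,0,0,0,0.06],[0,0.001,0.08,0,0,0,0.06],[0,0.001,0.103,0,0,0,0.06],[0,0.001,0.103,0,0,0,0.06],[0,0.001,0.103,0,0,0,0.03],[0,0.001,0.103,0,0,0,0.03],[0,0.001,0.103,0,0,0,0.03],[0,0.001,0.103,0,0,0,0.03],[0,0.001,0.08,0,0,0,0.03],[0,0.001,0.05,0,0,0,0.03],[0,0.001,0,0,0,0,0.03],[0,0.001,-0.05,0,0,0,0.03],[0,0.001,-0.07,0,0,0,0.03],[0,0.001,-0.07,0,0,0,0.03]]'; python3 -c "
from h import *
go(ovn([0,-.035,.2]),.0974)"
```

```text
time: 4.9
tcp_pos: [0.3967, 0.2768, 0.2047]
tcp_rot: [0.005, 3.136, 0.004]
ft_force: [1.0, -0.4, -1.0]
grip_width: 0.0428
grip_force: 31.5
t 4.9 d [-0.0805 -0.3822  0.0041] r [0.006 0.002 1.47 ] rows 8.3 10.3 yaw 1.568 w 0.0428
```

```bash
python3 steer.py '[[-0.08,-0.382,0,0,0,1.47,0.03],[-0.08,-0.382,0,0,0,1.47,0.03],[-0.08,-0.382,0,0,0,1.47,0.03],[-0.08,-0.382,0,0,0,1.47,0.03],[-0.08,-0.382,0,0,0,1.47,0.03],[-0.08,-0.382,0,0,0,1.47,0.03],[-0.08,-0.382,0,0,0,1.47,0.03],[-0.08,-0.382,0,0,0,1.47,0.03],[-0.08,-0.382,0,0,0,1.47,0.03],[-0.08,-0.382,0,0,0,1.47,0.03],[-0.08,-0.382,0,0,0,1.47,0.03],[-0.08,-0.382,0,0,0,1.47,0.03],[-0.08,-0.382,0,0,0,1.47,0.03]]'; python3 -c "
from h import *
t=Cam('top');s=Cam('scene')
a=cv2.resize(t.im[140:240,200:420],None,fx=3.5,fy=3,interpolation=cv2.INTER_CUBIC);b=cv2.resize(s.im[80:240,255:455],None,fx=2,fy=1.8,interpolation=cv2.INTER_CUBIC)
o=np.zeros((600,770,3),np.uint8);o[:300]=a;o[300:588,:400]=b;cv2.imwrite('pics/p1.png',o)
go(ovn([0,-.035,.055]),.0974)"
```

```text
time: 6.2
tcp_pos: [0.4746, -0.1056, 0.201]
tcp_rot: [-2.104, -2.332, 0.001]
ft_force: [-0.5, -0.0, -1.7]
grip_width: 0.0422
grip_force: 31.6
t 6.3 d [-1.000e-04  1.300e-03  1.461e-01] r [-0.    -0.     0.004] rows 3.4 0.5 yaw 0.101 w 0.0423
```

View pics/p1.png

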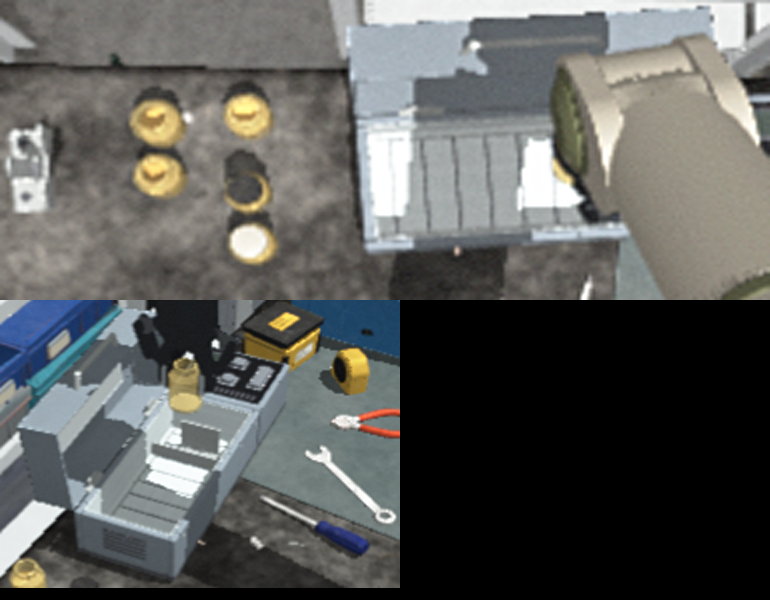

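The jar hangs upright in the fingers above the right end of the bay (scene panel (185,385)). I'll lower and release it.

```bash
python3 steer.py '[[0,0.001,0.05,0,0,0,0.03],[0,0.001,0.09,0,0,0,0.03],[0,0.001,0.12,0,0,0,0.03],[0,0.001,0.135,0,0,0,0.03],[0,0.001,0.142,0,0,0,0.03],[0,0.001,0.1455,0,0,0,0.03],[0,0.001,0.1455,0,0,0,0.03],[0,0.001,0.1455,0,0,0,0.03]]'; python3 steer.py '[[0,0,0,0,0,0,0.058],[0,0,0,0,0,0,0.058],[0,0,0,0,0,0,0.058],[0,0,-0.04,0,0,0,0.058],[0,0,-0.09,0,0,0,0.058],[0,0,-0.14,0,0,0,0.058],[0,0,-0.15,0,0,0,0.058]]';  python3 -c "
from h import *
for j in jars(): print(*j)
go([.468,.267,.15],1.57)"
```

```text
time: 7.1
tcp_pos: [0.4748, -0.1056, 0.0569]
tcp_rot: [-2.107, -2.33, 0.002]
ft_force: [-6.4, 1.9, 10.8]
grip_width: 0.0424
grip_force: 33.2
time: 7.8
tcp_pos: [0.478, -0.1059, 0.2106]
tcp_rot: [2.105, 2.324, 0.006]
ft_force: [1.3, -0.4, -1.1]
grip_width: 0.0581
grip_force: 0.0
T [0.5389 0.1846] [49, 11, 14, 15, 162]
T [0.5015 0.2663] [22, 13, 16, 33, 385]
T [0.4258 0.1722] [49, 38, 15, 30, 116]
S [0.5359 0.1873] [35, 8, 19, 30, 435]
S [0.4187 0.1899] [64, 26, 39, 32, 673]
S [0.499  0.2703] [17, 33, 41, 40, 970]
t 7.9 d [0.3726 0.0275 0.0571] r [ 0.002  0.004 -1.472] rows 8.1 10.3 yaw 0.098 w 0.0584
```

```bash
python3 steer.py '[[0.373,0.028,0.04,0,0,-1.472,0.06],[0.373,0.028,0.04,0,0,-1.472,0.06],[0.373,0.028,0.04,0,0,-1.472,0.06],[0.373,0.028,0.04,0,0,-1.472,0.06],[0.373,0.028,0.04,0,0,-1.472,0.06],[0.373,0.028,0.04,0,0,-1.472,0.06],[0.373,0.028,0.04,0,0,-1.472,0.06],[0.373,0.028,0.04,0,0,-1.472,0.06],[0.373,0.028,0.04,0,0,-1.472,0.06],[0.373,0.028,0.04,0,0,-1.472,0.06],[0.373,0.028,0.04,0,0,-1.472,0.06],[0.373,0.028,0.04,0,0,-1.472,0.06]]';  python3 -c "
from h import *
go([.468,.267,.026],1.57)"
```

```text
time: 9.1
tcp_pos: [0.4663, 0.2677, 0.1643]
tcp_rot: [-0.005, -3.139, 0.001]
ft_force: [-0.2, -1.4, -0.2]
grip_width: 0.0603
grip_force: 0.0
t 9.1 d [-0.0021 -0.0006  0.1383] r [-0.001 -0.002 -0.003] rows 3.3 0.5 yaw 1.567 w 0.0603
```

```bash
python3 steer.py '[[-0.001,0,0.05,0,0,0,0.06],[-0.001,0,0.09,0,0,0,0.06],[-0.001,0,0.12,0,0,0,0.06],[-0.001,0,0.138,0,0,0,0.06],[-0.001,0,0.138,0,0,0,0.06],[-0.001,0,0.138,0,0,0,0.03],[-0.001,0,0.138,0,0,0,0.03],[-0.001,0,0.138,0,0,0,0.03],[-0.001,0,0.138,0,0,0,0.03],[-0.001,0,0.11,0,0,0,0.03],[-0.001,0,0.07,0,0,0,0.03],[-0.001,0,0.02,0,0,0,0.03],[-0.001,0,-0.03,0,0,0,0.03],[-0.001,0,-0.035,0,0,0,0.03],[-0.001,0,-0.035,0,0,0,0.03]]'; python3 -c "
from h import *
go(ovn([0,.014,.2]),.0974)"
```

```text
time: 10.6
tcp_pos: [0.4686, 0.268, 0.2024]
tcp_rot: [0.002, 3.138, 0.001]
ft_force: [0.3, -0.7, -1.1]
grip_width: 0.0423
grip_force: 31.2
t 10.6 d [-0.003  -0.3248  0.0021] r [0.003 0.002 1.472] rows 7.0 10.3 yaw 1.57 w 0.0423
```

```bash
python3 steer.py '[[-0.003,-0.325,0,0,0,1.472,0.03],[-0.003,-0.325,0,0,0,1.472,0.03],[-0.003,-0.325,0,0,0,1.472,0.03],[-0.003,-0.325,0,0,0,1.472,0.03],[-0.003,-0.325,0,0,0,1.472,0.03],[-0.003,-0.325,0,0,0,1.472,0.03],[-0.003,-0.325,0,0,0,1.472,0.03],[-0.003,-0.325,0,0,0,1.472,0.03],[-0.003,-0.325,0,0,0,1.472,0.03],[-0.003,-0.325,0,0,0,1.472,0.03],[-0.003,-0.325,0,0,0,1.472,0.03],[-0.003,-0.325,0,0,0,1.472,0.03]]'; python3 -c "
from h import *
go(ovn([0,.014,.055]),.0974)"
```

```text
time: 11.8
tcp_pos: [0.4702, -0.0569, 0.1998]
tcp_rot: [-2.103, -2.332, 0.002]
ft_force: [1.3, -0.2, -1.9]
grip_width: 0.0422
grip_force: 31.4
t 11.8 d [-1.000e-04  1.300e-03  1.448e-01] r [-0.002  0.     0.006] rows 3.4 0.5 yaw 0.103 w 0.0422
```

```bash
python3 steer.py '[[0,0.001,0.05,0,0,0,0.03],[0,0.001,0.09,0,0,0,0.03],[0,0.001,0.12,0,0,0,0.03],[0,0.001,0.135,0,0,0,0.03],[0,0.001,0.142,0,0,0,0.03],[0,0.001,0.144,0,0,0,0.03],[0,0.001,0.144,0,0,0,0.03],[0,0.001,0.144,0,0,0,0.058],[0,0.001,0.144,0,0,0,0.058],[0,0.001,0.144,0,0,0,0.058],[0,0.001,0.1,0,0,0,0.058],[0,0.001,0.05,0,0,0,0.058],[0,0.001,0,0,0,0,0.058],[0,0.001,0,0,0,0,0.058]]';  python3 -c "
from h import *
for j in jars(): print(*j)
go([.527,.2685,.165],1.57)"
```

```text
time: 13.2
tcp_pos: [0.4746, -0.0567, 0.2063]
tcp_rot: [2.104, 2.323, 0.008]
ft_force: [0.4, -0.7, -0.4]
grip_width: 0.0582
grip_force: 0.0
T [0.5389 0.1844] [49, 11, 14, 15, 163]
T [0.5292 0.2684] [22, 13, 16, 16, 190]
T [0.4262 0.1721] [50, 38, 14, 30, 123]
S [0.536  0.1873] [35, 8, 19, 30, 435]
S [0.4187 0.1899] [64, 26, 39, 32, 672]
S [0.5264 0.2721] [17, 33, 21, 31, 491]
t 13.3 d [0.319  0.0861 0.0369] r [ 1.000e-03  3.000e-03 -1.472e+00] rows 7.2 10.3 yaw 0.098 w 0.058
```

```bash
python3 steer.py '[[0.32,0.086,0.035,0,0,-1.472,0.06],[0.32,0.086,0.035,0,0,-1.472,0.06],[0.32,0.086,0.035,0,0,-1.472,0.06],[0.32,0.086,0.035,0,0,-1.472,0.06],[0.32,0.086,0.035,0,0,-1.472,0.06],[0.32,0.086,0.035,0,0,-1.472,0.06],[0.32,0.086,0.035,0,0,-1.472,0.06],[0.32,0.086,0.035,0,0,-1.472,0.06],[0.32,0.086,0.035,0,0,-1.472,0.06],[0.32,0.086,0.035,0,0,-1.472,0.06],[0.32,0.086,0.035,0,0,-1.472,0.06],[0.32,0.086,0.035,0,0,-1.472,0.06]]';  python3 -c "
from h import *
go([.527,.27,.026],1.57)"
```

```text
time: 14.5
tcp_pos: [0.5253, 0.2698, 0.1644]
tcp_rot: [-0.005, -3.139, 0.001]
ft_force: [-0.6, -0.1, -0.2]
grip_width: 0.0604
grip_force: 0.0
t 14.5 d [-0.002   0.0002  0.1384] r [-0.001 -0.002 -0.002] rows 3.3 0.5 yaw 1.568 w 0.0604
```

```bash
python3 steer.py '[[-0.001,0,0.05,0,0,0,0.06],[-0.001,0,0.09,0,0,0,0.06],[-0.001,0,0.12,0,0,0,0.06],[-0.001,0,0.138,0,0,0,0.06],[-0.001,0,0.138,0,0,0,0.06],[-0.001,0,0.138,0,0,0,0.03],[-0.001,0,0.138,0,0,0,0.03],[-0.001,0,0.138,0,0,0,0.03],[-0.001,0,0.138,0,0,0,0.03],[-0.001,0,0.11,0,0,0,0.03],[-0.001,0,0.07,0,0,0,0.03],[-0.001,0,0.02,0,0,0,0.03],[-0.001,0,-0.03,0,0,0,0.03],[-0.001,0,-0.035,0,0,0,0.03],[-0.001,0,-0.035,0,0,0,0.03]]'; python3 -c "
from h import *
go(ovn([0,.063,.2]),.0974)"
```

```text
time: 16.0
tcp_pos: [0.5276, 0.2702, 0.2026]
tcp_rot: [0.001, 3.138, 0.001]
ft_force: [0.3, -0.3, -1.8]
grip_width: 0.0448
grip_force: 31.4
t 16.0 d [ 0.0609 -0.2783  0.0021] r [0.003 0.002 1.473] rows 6.2 10.3 yaw 1.57 w 0.0448
```

```bash
python3 steer.py '[[0.061,-0.278,0,0,0,1.472,0.03],[0.061,-0.278,0,0,0,1.472,0.03],[0.061,-0.278,0,0,0,1.472,0.03],[0.061,-0.278,0,0,0,1.472,0.03],[0.061,-0.278,0,0,0,1.472,0.03],[0.061,-0.278,0,0,0,1.472,0.03],[0.061,-0.278,0,0,0,1.472,0.03],[0.061,-0.278,0,0,0,1.472,0.03],[0.061,-0.278,0,0,0,1.472,0.03],[0.061,-0.278,0,0,0,1.472,0.03],[0.061,-0.278,0,0,0,1.472,0.03],[0.061,-0.278,0,0,0,1.472,0.03]]'; python3 -c "
from h import *
go(ovn([0,.063,.055]),.0974)
t=Cam('top');s=Cam('scene')
a=cv2.resize(t.im[140:240,200:420],None,fx=3.5,fy=3,interpolation=cv2.INTER_CUBIC);b=cv2.resize(s.im[80:240,255:455],None,fx=2,fy=1.8,interpolation=cv2.INTER_CUBIC)
o=np.zeros((600,770,3),np.uint8);o[:300]=a;o[300:588,:400]=b;cv2.imwrite('pics/p2.png',o)"
```

```text
time: 17.2
tcp_pos: [0.4653, -0.0079, 0.1999]
tcp_rot: [-2.103, -2.332, 0.002]
ft_force: [0.2, 0.6, -1.1]
grip_width: 0.0447
grip_force: 31.5
t 17.2 d [-0.0003  0.0014  0.1449] r [-0.002  0.     0.006] rows 3.4 0.5 yaw 0.103 w 0.0447
```

View pics/p2.png

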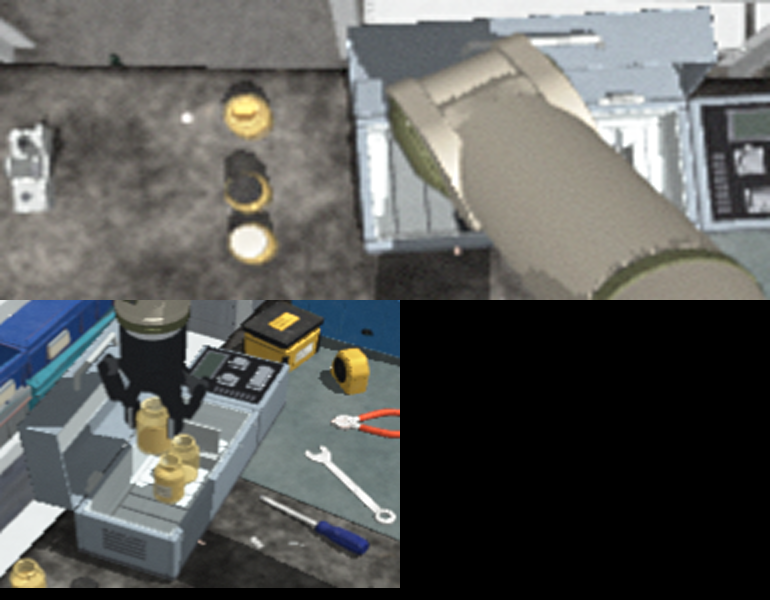

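Jar mouths show in the scene panel at (183,440) and (170,462), with the held one at (152,405). I'll compare the two placed jars with their slots.

```bash
python3 -c "
from h import *
s=Cam('scene')
S=lambda u,v:np.array((255+u/2,80+(v-300)/1.8))
inv=lambda w:R.from_euler('z',-OY).apply(w-OV)
for y in(.014,-.035):
  q=s.proj(ovn([0,y,.103]))[0]; print('expect panel',((q-[255,80])*[2,1.8]+[0,300]).round(0))
for k in [(183,440),(170,462)]: print(inv(s.onz(S(*k),.103)).round(4))
"
```

```text
expect panel [168. 459.]
expect panel [182. 439.]
[-0.0018 -0.0329  0.103 ]
[-0.0047  0.018   0.103 ]
```

Both are in their slots. I'll lower the third.

```bash
python3 steer.py '[[0,0.001,0.05,0,0,0,0.03],[0,0.001,0.09,0,0,0,0.03],[0,0.001,0.12,0,0,0,0.03],[0,0.001,0.135,0,0,0,0.03],[0,0.001,0.142,0,0,0,0.03],[0,0.001,0.144,0,0,0,0.03],[0,0.001,0.144,0,0,0,0.03],[0,0.001,0.144,0,0,0,0.058],[0,0.001,0.144,0,0,0,0.058],[0,0.001,0.144,0,0,0,0.058],[0,0.001,0.1,0,0,0,0.058],[0,0.001,0.05,0,0,0,0.058],[0,0.001,0,0,0,0,0.058],[0,0.001,0,0,0,0,0.058]]';  python3 -c "
from h import *
for j in jars(): print(*j)
go([.536,.186,.165],1.57)"
```

```text
time: 18.75
tcp_pos: [0.4695, -0.0075, 0.2063]
tcp_rot: [2.105, 2.323, 0.009]
ft_force: [1.3, -0.1, 0.1]
grip_width: 0.058
grip_force: 0.0
T [0.5386 0.1849] [49, 11, 14, 15, 162]
T [0.4261 0.1717] [50, 38, 14, 30, 114]
S [0.5359 0.1873] [35, 8, 19, 30, 436]
S [0.4186 0.1899] [64, 26, 39, 32, 671]
t 18.9 d [0.1868 0.0871 0.0372] r [ 0.002  0.003 -1.472] rows 4.7 10.3 yaw 0.098 w 0.0578
```

```bash
python3 steer.py '[[0.187,0.087,0.035,0,0,-1.472,0.06],[0.187,0.087,0.035,0,0,-1.472,0.06],[0.187,0.087,0.035,0,0,-1.472,0.06],[0.187,0.087,0.035,0,0,-1.472,0.06],[0.187,0.087,0.035,0,0,-1.472,0.06],[0.187,0.087,0.035,0,0,-1.472,0.06],[0.187,0.087,0.035,0,0,-1.472,0.06],[0.187,0.087,0.035,0,0,-1.472,0.06],[0.187,0.087,0.035,0,0,-1.472,0.06],[0.187,0.087,0.035,0,0,-1.472,0.06],[0.187,0.087,0.035,0,0,-1.472,0.06],[0.187,0.087,0.035,0,0,-1.472,0.06]]';  python3 -c "
from h import *
go([.536,.186,.026],1.57)"
```

```text
time: 20.05
tcp_pos: [0.5344, 0.1867, 0.1645]
tcp_rot: [-0.005, -3.139, 0.0]
ft_force: [1.0, 0.5, 0.0]
grip_width: 0.06
grip_force: 0.0
t 20.1 d [-0.0019 -0.0007  0.1385] r [-0.    -0.002 -0.002] rows 3.3 0.5 yaw 1.568 w 0.06
```

```bash
python3 steer.py '[[-0.001,0,0.05,0,0,0,0.06],[-0.001,0,0.09,0,0,0,0.06],[-0.001,0,0.12,0,0,0,0.06],[-0.001,0,0.138,0,0,0,0.06],[-0.001,0,0.138,0,0,0,0.06],[-0.001,0,0.138,0,0,0,0.03],[-0.001,0,0.138,0,0,0,0.03],[-0.001,0,0.138,0,0,0,0.03],[-0.001,0,0.138,0,0,0,0.03],[-0.001,0,0.11,0,0,0,0.03],[-0.001,0,0.07,0,0,0,0.03],[-0.001,0,0.02,0,0,0,0.03],[-0.001,0,-0.03,0,0,0,0.03],[-0.001,0,-0.035,0,0,0,0.03],[-0.001,0,-0.035,0,0,0,0.03]]'; python3 -c "
from h import *
go(ovn([0,.112,.2]),.0974)"
```

```text
time: 21.55
tcp_pos: [0.5367, 0.1867, 0.2024]
tcp_rot: [0.001, 3.138, 0.0]
ft_force: [-0.4, -0.1, -2.7]
grip_width: 0.0426
grip_force: 31.2
t 21.6 d [ 0.0749 -0.1461  0.0021] r [0.003 0.003 1.473] rows 3.8 10.3 yaw 1.57 w 0.0426
```

```bash
python3 steer.py '[[0.075,-0.146,0,0,0,1.472,0.03],[0.075,-0.146,0,0,0,1.472,0.03],[0.075,-0.146,0,0,0,1.472,0.03],[0.075,-0.146,0,0,0,1.472,0.03],[0.075,-0.146,0,0,0,1.472,0.03],[0.075,-0.146,0,0,0,1.472,0.03],[0.075,-0.146,0,0,0,1.472,0.03],[0.075,-0.146,0,0,0,1.472,0.03],[0.075,-0.146,0,0,0,1.472,0.03],[0.075,-0.146,0,0,0,1.472,0.03],[0.075,-0.146,0,0,0,1.472,0.03],[0.075,-0.146,0,0,0,1.472,0.03]]'; python3 -c "
from h import *
go(ovn([0,.112,.055]),.0974)"
```

```text
time: 22.75
tcp_pos: [0.4604, 0.0407, 0.1999]
tcp_rot: [-2.104, -2.332, 0.002]
ft_force: [-0.3, 0.7, -1.4]
grip_width: 0.0427
grip_force: 31.4
t 22.8 d [-1.000e-04  1.500e-03  1.449e-01] r [-0.002  0.     0.005] rows 3.4 0.5 yaw 0.103 w 0.0427
```

```bash
python3 steer.py '[[0,0.001,0.05,0,0,0,0.03],[0,0.001,0.09,0,0,0,0.03],[0,0.001,0.12,0,0,0,0.03],[0,0.001,0.135,0,0,0,0.03],[0,0.001,0.142,0,0,0,0.03],[0,0.001,0.144,0,0,0,0.03],[0,0.001,0.144,0,0,0,0.03],[0,0.001,0.144,0,0,0,0.058],[0,0.001,0.144,0,0,0,0.058],[0,0.001,0.144,0,0,0,0.058],[0,0.001,0.1,0,0,0,0.058],[0,0.001,0.05,0,0,0,0.058],[0,0.001,-0.05,0,0,0,0.058],[0,0.001,-0.1,0,0,0,0.058],[0,0.001,-0.1,0,0,0,0.058]]';  python3 -c "
from h import *
s=Cam('scene'); t=Cam('top')
a=cv2.resize(t.im[170:220,190:225],None,fx=11,fy=11,interpolation=cv2.INTER_CUBIC)
b=cv2.resize(s.im[270:340,212:272],None,fx=6.5,fy=6.5,interpolation=cv2.INTER_CUBIC)
o=np.zeros((560,790,3),np.uint8);o[:a.shape[0],:a.shape[1]]=a;o[:b.shape[0],395:395+b.shape[1]]=b;cv2.imwrite('pics/c1.png',o)"
```

```text
time: 24.25
tcp_pos: [0.4614, 0.0409, 0.3031]
tcp_rot: [-2.108, -2.329, -0.0]
ft_force: [1.4, -0.2, 0.4]
grip_width: 0.0582
grip_force: 0.0
```

View pics/c1.png

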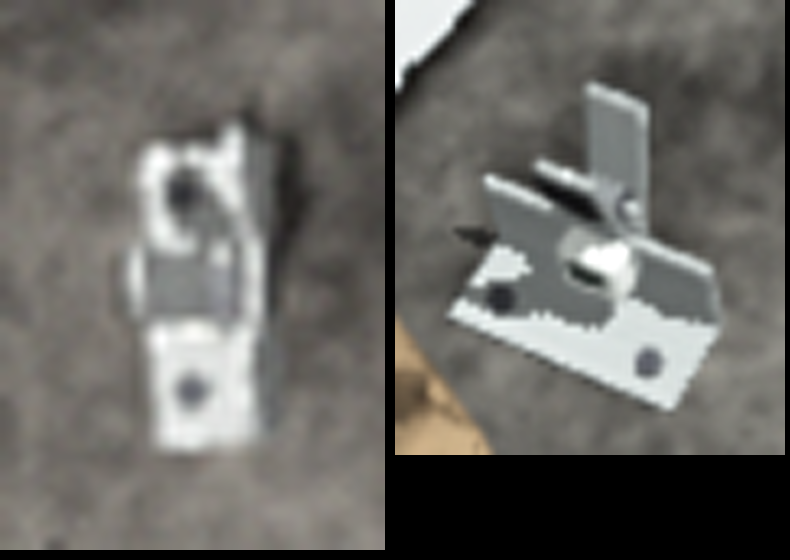

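```bash
python3 -c "
from h import *
s=Cam('scene'); t=Cam('top')
T=lambda u,v:np.array((190+u/11-.45,170+v/11-.45)); S=lambda u,v:np.array((212+(u-395)/6.5-.42,270+v/6.5-.42))
f=lambda n,p:print(n,p[:2].round(4))
a=s.onz(S(487,178),.04);b=s.onz(S(715,272),.04);f('leg+x',a);f('leg-x',b);print(np.linalg.norm(a-b),np.arctan2(*(a-b)[1::-1]))
a=t.onz(T(235,128),.04);b=t.onz(T(262,440),.02);f('legT+x',a);f('legT-x',b)
a=s.onz(S(447,315),.003);b=s.onz(S(670,410),.003);f('foot+x',a);f('foot-x',b);print(np.linalg.norm(a-b),np.arctan2(*(a-b)[1::-1]))
a=t.onz(T(140,148),.003);b=t.onz(T(155,448),.003);f('footT+x',a);f('footT-x',b);print(np.linalg.norm(a-b),np.arctan2(*(a-b)[1::-1]))
a=s.onz(S(589,85),.098);b=s.onz(S(648,105),.098);f('h-y',(a+b)/2);print(np.linalg.norm(a-b))
a=s.onz(S(535,163),.098);b=s.onz(S(600,190),.098);f('h+y',(a+b)/2)
f('T+yhandle',t.onz(T(137,280),.098));f('T-yhandle',t.onz(T(247,285),.098))
"
```

```text
leg+x [0.522  0.3804]
leg-x [0.4311 0.3714]
0.09132225315038014 0.0992735474170751
legT+x [0.5244 0.3779]
legT-x [0.4337 0.3701]
foot+x [0.5193 0.4166]
foot-x [0.4296 0.4074]
0.09008657420658614 0.10161596791965227
footT+x [0.5229 0.4152]
footT-x [0.4318 0.4061]
0.09147362304449755 0.09966488165591329
h-y [0.4729 0.3574]
0.022236155542001153
h+y [0.4687 0.3918]
T+yhandle [0.4723 0.39  ]
T-yhandle [0.4716 0.3588]
```

The leg corners are 90–91 mm apart as specified and its yaw is 0.10, same as the oven. The clip centre is near (0.4715, 0.3747). Moving over it.

```bash
python3 -c "
from h import *
go([.4715,.3747,.15],1.669)"
```

```text
t 24.4 d [0.3318 0.0414 0.1516] r [ 1.000e-03  3.000e-03 -1.571e+00] rows 7.8 11.0 yaw 0.098 w 0.058
```

```bash
python3 steer.py '[[0.332,0.042,0.1,0,0,-1.571,0.062],[0.332,0.042,0.1,0,0,-1.571,0.062],[0.332,0.042,0.1,0,0,-1.571,0.062],[0.332,0.042,0.1,0,0,-1.571,0.062],[0.332,0.042,0.1,0,0,-1.571,0.062],[0.332,0.042,0.1,0,0,-1.571,0.062],[0.332,0.042,0.1,0,0,-1.571,0.062],[0.332,0.042,0.1,0,0,-1.571,0.062],[0.332,0.042,0.1,0,0,-1.571,0.062],[0.332,0.042,0.1,0,0,-1.571,0.062],[0.332,0.042,0.1,0,0,-1.571,0.062],[0.332,0.042,0.15,0,0,-1.571,0.062],[0.332,0.042,0.15,0,0,-1.571,0.062]]'; python3 -c "
from h import *
go([.4715,.3747,.067],1.669)"
```

```text
time: 25.75
tcp_pos: [0.4688, 0.3722, 0.1445]
tcp_rot: [0.157, -3.13, 0.01]
ft_force: [-0.3, -0.8, -0.2]
grip_width: 0.062
grip_force: 0.0
t 25.8 d [-0.0036  0.0027  0.0775] r [-0.006 -0.008  0.002] rows 2.1 0.6 yaw 1.671 w 0.062
```

```bash
python3 steer.py '[[-0.001,0,0,0,0,0,0.062],[-0.001,0,0.03,0,0,0,0.062],[-0.001,0,0.055,0,0,0,0.062],[-0.001,0,0.075,0,0,0,0.062],[-0.001,0,0.075,0,0,0,0.062],[-0.001,0,0.075,0,0,0,0.062]]'; python3 -c "
from h import *
go([.4715,.3747,.067],1.669)
s=Cam('scene');b=cv2.resize(s.im[240:340,195:295],None,fx=6,fy=6,interpolation=cv2.INTER_CUBIC);cv2.imwrite('pics/c2.png',b)"
```

```text
time: 26.35
tcp_pos: [0.4721, 0.3764, 0.0771]
tcp_rot: [-0.156, 3.137, 0.001]
ft_force: [-0.0, -0.1, 0.8]
grip_width: 0.0617
grip_force: 0.0
t 26.4 d [ 0.0008 -0.0016  0.0101] r [0.001 0.001 0.001] rows 0.7 0.5 yaw 1.67 w 0.0617
```

View pics/c2.png

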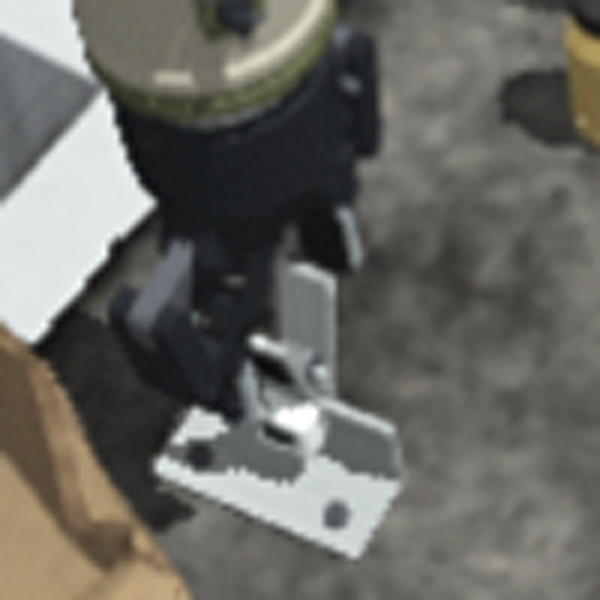

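```bash
python3 -c "
from h import *
s=Cam('scene'); st=ctrl.get_state(); A=R.from_rotvec(st['tcp_rot']).as_matrix()
f=lambda P:((s.proj(P)[0]-[195,240]+.42)*6).round(0)
p=st['tcp_pos']; print('tcp',f(p))
for w in(-.045,-.031,.031,.045): print(w,f(p+A[:,1]*w),f(p+A[:,1]*w-A[:,2]*.03))
c=np.array([.4715,.3747,0]); print('handles',f(c+[.002,-.022,.098]),f(c+[-.002,.022,.098]), f(c+[0,0,.06]), f(c+[0,0,.04]))
t=Cam('top'); b=cv2.resize(t.im[150:230,170:250],None,fx=7,fy=7,interpolation=cv2.INTER_CUBIC);cv2.imwrite('pics/c3.png',b)
"
```

```text
tcp [285. 338.]
-0.045 [347. 244.] [337. 197.]
-0.031 [328. 273.] [318. 226.]
0.031 [241. 405.] [229. 360.]
0.045 [221. 437.] [209. 391.]
handles [314. 258.] [251. 352.] [297. 362.] [304. 391.]
```

```bash
python3 steer.py '[[0.001,-0.001,0.006,0,0,0,0.062],[0.001,-0.001,0.01,0,0,0,0.062],[0.001,-0.001,0.01,0,0,0,0.062],[0.001,-0.001,0.01,0,0,0,0.045],[0.001,-0.001,0.01,0,0,0,0.035],[0.001,-0.001,0.01,0,0,0,0.025],[0.001,-0.001,0.01,0,0,0,0.02],[0.001,-0.001,0.01,0,0,0,0.02],[0.001,-0.001,0.01,0,0,0,0.02],[0.001,-0.001,0.01,0,0,0,0.02],[0.001,-0.001,0.01,0,0,0,0.02]]' 25; python3 -c "
from h import *
go([.4715,.3747,.067],1.669)"
```

```text
time: 27.6
tcp_pos: [0.4711, 0.3746, 0.0658]
tcp_rot: [0.156, -3.138, 0.0]
ft_force: [-0.5, -0.1, -0.1]
grip_width: 0.0239
grip_force: 27.6
t 27.6 d [-0.0004  0.0001 -0.0012] r [-0.    -0.     0.001] rows 0.5 0.5 yaw 1.67 w 0.0239
```

Squeezed to 24 mm with no side force, so the jaws are open. Lifting straight up.

```bash
python3 steer.py '[[0,0,-0.01,0,0,0,0.02],[0,0,-0.02,0,0,0,0.02],[0,0,-0.04,0,0,0,0.02],[0,0,-0.08,0,0,0,0.02],[0,0,-0.12,0,0,0,0.02],[0,0,-0.14,0,0,0,0.02],[0,0,-0.14,0,0,0,0.02]]'; python3 -c "
from h import *
go(ovn([0,-.1,.2]),1.668)
s=Cam('scene');t=Cam('top');o=np.zeros((600,800,3),np.uint8)
o[:,:400]=cv2.resize(s.im[215:335,200:280],None,fx=5,fy=5,interpolation=cv2.INTER_CUBIC)
o[:300,400:]=cv2.resize(t.im[160:235,180:280],None,fx=4,fy=4,interpolation=cv2.INTER_CUBIC)
cv2.imwrite('pics/c4.png',o)"
```

```text
time: 28.3
tcp_pos: [0.4717, 0.376, 0.2098]
tcp_rot: [-0.155, 3.133, 0.005]
ft_force: [-0.3, 0.1, -1.8]
grip_width: 0.0244
grip_force: 27.6
t 28.3 d [ 0.0436 -0.5447  0.0079] r [0.003 0.005 0.002] rows 11.4 0.5 yaw 1.67 w 0.0244
```

View pics/c4.png

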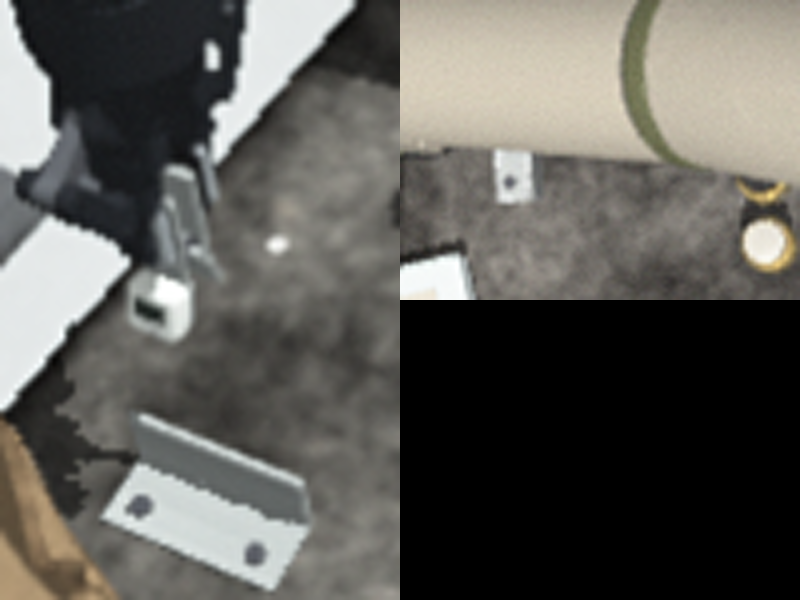

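The clip is off the angle and hanging upright in the fingers (housing at (160,305), bare leg at (220,450)). Carrying it to the sensor plate.

```bash
python3 steer.py '[[0.044,-0.545,0,0,0,0,0.02],[0.044,-0.545,0,0,0,0,0.02],[0.044,-0.545,0,0,0,0,0.02],[0.044,-0.545,0,0,0,0,0.02],[0.044,-0.545,0,0,0,0,0.02],[0.044,-0.545,0,0,0,0,0.02],[0.044,-0.545,0,0,0,0,0.02],[0.044,-0.545,0,0,0,0,0.02],[0.044,-0.545,0,0,0,0,0.02],[0.044,-0.545,0,0,0,0,0.02],[0.044,-0.545,0,0,0,0,0.02],[0.044,-0.545,0,0,0,0,0.02],[0.044,-0.545,0,0,0,0,0.02],[0.044,-0.545,0,0,0,0,0.02],[0.044,-0.545,0,0,0,0,0.02]]'; python3 -c "
from h import *
go(ovn([0,-.1,.14]),1.668)"
```

```text
time: 29.9
tcp_pos: [0.4813, -0.1706, 0.2057]
tcp_rot: [0.16, -3.137, -0.0]
ft_force: [-0.3, -0.1, -1.2]
grip_width: 0.0238
grip_force: 27.6
t 29.9 d [-0.0011  0.0001  0.0657] r [ 0.    -0.     0.005] rows 1.8 0.5 yaw 1.673 w 0.0238
```

```bash
python3 steer.py '[[-0.001,0,0.03,0,0,-0.003,0.02],[-0.001,0,0.06,0,0,-0.003,0.02],[-0.001,0,0.074,0,0,-0.003,0.02],[-0.001,0,0.074,0,0,-0.003,0.02],[-0.001,0,0.074,0,0,-0.003,0.02]]'; python3 -c "
from h import *
go(ovn([0,-.1,.106]),1.668)
s=Cam('scene');o=cv2.resize(s.im[90:215,290:410],None,fx=4.8,fy=4.8,interpolation=cv2.INTER_CUBIC)
cv2.imwrite('pics/f1.png',o)
f=lambda P:((s.proj(ovn(P))[0]-[290,90]+.4)*4.8).round(0)
print(f([.03,-.1,.08]),f([-.03,-.1,.08]),f([0,-.1,.088]))"
```

```text
time: 30.4
tcp_pos: [0.4827, -0.1709, 0.1322]
tcp_rot: [-0.164, 3.137, 0.0]
ft_force: [-0.7, -0.6, -0.9]
grip_width: 0.0241
grip_force: 27.6
t 30.4 d [0.0003 0.0006 0.0262] r [0.    0.    0.007] rows 1.0 0.5 yaw 1.675 w 0.0241
[267. 272.] [362. 299.] [314. 275.]
```

View pics/f1.png

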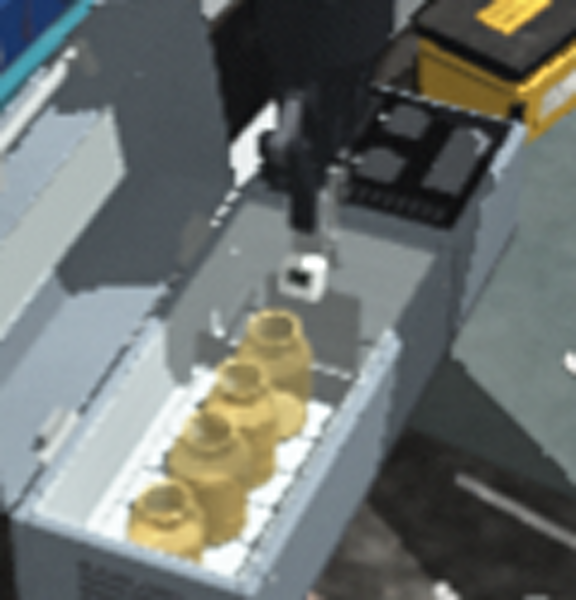

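The four jars stand in a row left of the rail, and the clip housing (303,278) is just above the plate's top edge, ending at (360,296). Lowering it on.

```bash
python3 steer.py '[[0,0.0005,0.008,0,0,0.006,0.02],[0,0.0005,0.016,0,0,0.006,0.02],[0,0.0005,0.022,0,0,0.006,0.02],[0,0.0005,0.025,0,0,0.006,0.02],[0,0.0005,0.025,0,0,0.006,0.02],[0,0.0005,0.025,0,0,0.006,0.02]]'; python3 -c "
from h import *
go(ovn([0,-.1,.106]),1.668)"
```

```text
time: 31.05
tcp_pos: [0.4823, -0.1715, 0.1068]
tcp_rot: [0.151, -3.138, -0.0]
ft_force: [0.2, 0.1, 0.2]
grip_width: 0.0237
grip_force: 27.6
t 31.1 d [-0.0001  0.0011  0.0008] r [ 0.    -0.    -0.001] rows 0.5 0.5 yaw 1.667 w 0.0237
```

```bash
python3 steer.py '[[0,0.001,0.001,0,0,0,0.028],[0,0.001,0.001,0,0,0,0.033],[0,0.001,0.001,0,0,0,0.038],[0,0.001,0.001,0,0,0,0.045],[0,0.001,0.001,0,0,0,0.056],[0,0.001,0.001,0,0,0,0.056],[0,0.001,0.001,0,0,0,0.056],[0,0.001,-0.05,0,0,0,0.056],[0,0.001,-0.1,0,0,0,0.056],[0,0.001,-0.15,0,0,0,0.056],[0,0.001,-0.2,0,0,0,0.056],[0,0.001,-0.2,0,0,0,0.056]]'; python3 -c "
from h import *
go(ovn([-.25,0,.3]),.1)"
```

```text
time: 32.25
tcp_pos: [0.4849, -0.1696, 0.3127]
tcp_rot: [-0.151, 3.13, -0.005]
ft_force: [0.9, -0.2, -1.2]
grip_width: 0.0565
grip_force: 0.0
t 32.2 d [0.2528 0.0993 0.0103] r [0.003 0.009 1.567] rows 5.9 10.9 yaw 1.667 w 0.0565
```

```bash
python3 steer.py '[[0.1,0.04,0.01,0,0,0.5,0.03],[0.1,0.04,0.01,0,0,0.5,0.03],[0.15,0.04,0.01,0,0,0.5,0.0],[0.15,0.04,0.01,0,0,0.5,0.0],[0.15,0.04,0.01,0,0,0.5,0.0]]'; python3 -c "
from h import *
s=Cam('scene');t=Cam('top')
for uv in [(205,155),(300,160),(413,163)]: print('post top base',[t.onz(uv,z)[:2].round(3) for z in(0,.1,.2)])
for uv in [(232,262)]: print('post scene',[s.onz(uv,z)[:2].round(3) for z in (0,.1,.2)])
print('proj nadir-line P1 top (x,y of vertical post)',t.onz((140,0),0)[:2], t.onz((295,10),0)[:2])
x0,y0,x1,y1=330,125,375,160
h=cv2.cvtColor(s.im[y0:y1,x0:x1],cv2.COLOR_BGR2HSV); m=cv2.inRange(h,(0,0,200),(180,50,255))
n,_,st,ce=cv2.connectedComponentsWithStats(m)
for i in range(1,n):
  if st[i][4]>8: print('white',ce[i]+[x0,y0],st[i])
print('expected housing',s.proj([ovn([0,-.085,.076]),ovn([0,-.082,.088]),ovn([0,-.082,.064])]))
o=np.zeros((600,800,3),np.uint8)
o[:,:400]=cv2.resize(s.im[60:210,275:375],None,fx=4,fy=4,interpolation=cv2.INTER_CUBIC)
o[:400,400:]=cv2.resize(t.im[100:220,290:410],None,fx=3.33,fy=3.33,interpolation=cv2.INTER_CUBIC)[:400,:400]
cv2.imwrite('pics/g1.png',o)
go(ovn([-.1,0,.3]),1.668)
"
```

```text
time: 32.75
tcp_pos: [0.3274, -0.1459, 0.2968]
tcp_rot: [-0.635, -3.076, 0.005]
ft_force: [0.1, 0.4, -0.0]
grip_width: -0.0
grip_force: 0.0
post top base [array([0.619, 0.412]), array([0.598, 0.387]), array([0.578, 0.361])]
post top base [array([0.609, 0.091]), array([0.589, 0.088]), array([0.57 , 0.085])]
post top base [array([ 0.608, -0.292]), array([ 0.589, -0.268]), array([ 0.569, -0.245])]
post scene [array([0.592, 0.274]), array([0.535, 0.326]), array([0.477, 0.377])]
proj nadir-line P1 top (x,y of vertical post) [1.17701444 0.67752996] [1.14899904 0.12344086]
white [340.54545455 125.72727273] [ 9  0  5  3 11]
white [336.43902439 146.65447154] [  0   5  16  30 246]
white [355.52 151.32] [22 24  7  8 25]
expected housing [[352.97060343 153.28986877]
 [352.663871   150.71534384]
 [352.46176301 157.13852255]]
t 32.9 d [-0.014   0.0766 -0.0028] r [-0.     0.002 -0.5  ] rows 2.1 3.8 yaw 1.168 w 0.0003
```

```bash
python3 -c "
from h import *
s=Cam('scene');t=Cam('top')
for a,b in [((384,104),(240,92)),((384,104),(237,100)),((384,110),(240,110)),((303,104),(132,112)),((303,104),(140,130)),((475,100),(312,62))]: print(a,b,*[np.round(x,3) for x in tri(t,a,s,b)])
def show(c,uv): 
  print(uv,c.im[uv[1],uv[0]])
"
```

```text
(384, 104) (240, 92) [ 0.789 -0.139  0.184] 0.088
(384, 104) (237, 100) [ 0.803 -0.142  0.149] 0.095
(384, 110) (240, 110) [ 0.798 -0.147  0.113] 0.101
(303, 104) (132, 112) [0.781 0.153 0.314] 0.213
(303, 104) (140, 130) [0.797 0.147 0.249] 0.196
(475, 100) (312, 62) [ 0.804 -0.473  0.1  ] 0.003
```

View pics/g1.png

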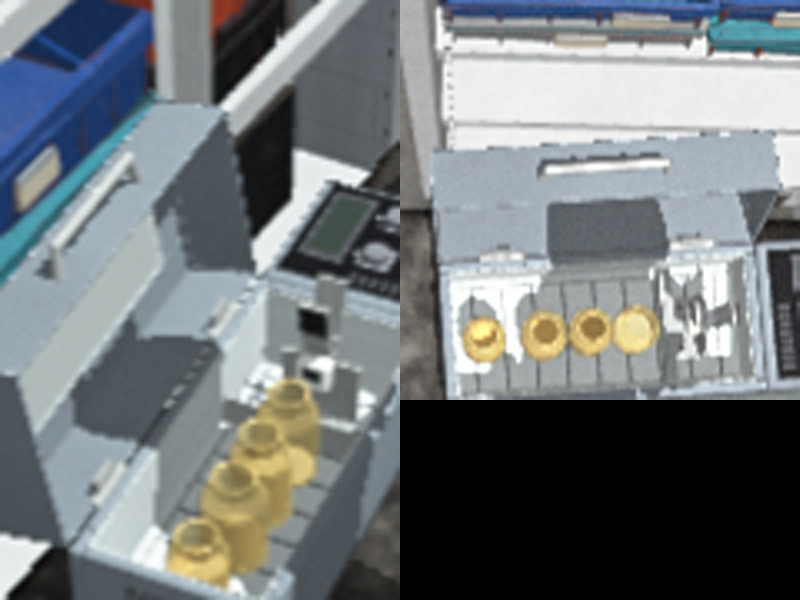

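The view shows all four jars upright in the bay and the clip standing on the plate (housing (315,370), handle (330,300)). The bins behind the lid are about x=0.8, so there is room there. Next I'll go over and behind the lid.

```bash
python3 -c "
from h import *
go(ovn([.165,-.02,.36]),1.668)
for a in (1.6,1.4,1.2,1.0,.8,.6,.4,.2,0): print(a,np.round([.07-.12*np.cos(a)+.055*np.sin(a)+.011,.095+.12*np.sin(a)+.055*np.cos(a)],3))"
```

```text
t 33.0 d [-0.2563  0.1853 -0.0625] r [ 0.001  0.001 -0.499] rows 6.9 3.8 yaw 1.169 w -0.0001
1.6 [0.139 0.213]
1.4 [0.115 0.223]
1.2 [0.089 0.227]
1.0 [0.062 0.226]
0.8 [0.037 0.219]
0.6 [0.013 0.208]
0.4 [-0.008  0.192]
0.2 [-0.026  0.173]
0 [-0.039  0.15 ]
```

```bash
python3 steer.py '[[0,0,-0.05,0,0,-0.2,0],[-0.02,0.02,-0.063,0,0,-0.5,0],[-0.256,0.185,-0.063,0,0,-0.5,0],[-0.256,0.185,-0.063,0,0,-0.5,0],[-0.256,0.185,-0.063,0,0,-0.5,0],[-0.256,0.185,-0.063,0,0,-0.5,0],[-0.256,0.185,-0.063,0,0,-0.5,0],[-0.256,0.185,-0.063,0,0,-0.5,0],[-0.256,0.185,-0.063,0,0,-0.5,0],[-0.256,0.185,-0.063,0,0,-0.5,0]]'; python3 -c "
from h import *
go(ovn([.165,-.02,.215]),1.668)"
```

```text
time: 33.95
tcp_pos: [0.6382, -0.0736, 0.3579]
tcp_rot: [0.156, -3.136, -0.004]
ft_force: [-0.3, -0.3, -0.0]
grip_width: -0.0002
grip_force: 0.0
t 34.0 d [-0.0007 -0.0015  0.1429] r [ 0.003 -0.002  0.002] rows 3.4 0.5 yaw 1.67 w -0.0002
```

```bash
python3 steer.py '[[0,0,0.03,0,0,0,0],[0,0,0.06,0,0,0,0],[0,0,0.09,0,0,0,0],[0,0,0.12,0,0,0,0],[0,0,0.143,0,0,0,0],[0,0,0.143,0,0,0,0],[0.01,0,0.143,0,0,0,0],[0.02,0,0.141,0,0,0,0],[0.03,0,0.139,0,0,0,0],[0.04,0,0.137,0,0,0,0]]'; python3 -c "
from h import *
go(ovn([.089,-.02,.227]),1.668)
s=ctrl.get_state(); print(s['ft_force'])"
```

```text
time: 34.95
tcp_pos: [0.5989, -0.0787, 0.2259]
tcp_rot: [-0.151, 3.131, 0.0]
ft_force: [5.3, 0.7, 4.7]
grip_width: -0.0001
grip_force: 2.5
t 35.0 d [ 0.036   0.0002 -0.0013] r [-0.     0.007 -0.001] rows 1.2 0.5 yaw 1.667 w -0.0001
[5.3268371  0.71506499 4.68285668]
```

```bash
python3 steer.py '[[0.018,0,0,0,0,0,0],[0.036,0,0,0,0,0,0],[0.05,0,0,0,0,0,0],[0.063,0,0,0,0,0,0],[0.076,0,0.004,0,0,0,0],[0.088,0,0.007,0,0,0,0],[0.1,0,0.012,0,0,0,0],[0.112,0,0.018,0,0,0,0],[0.122,0,0.026,0,0,0,0],[0.133,0,0.034,0,0,0,0],[0.142,0,0.043,0,0,0,0],[0.151,0,0.053,0,0,0,0],[0.151,0,0.053,0,0,0,0]]'; python3 -c "
from h import *
go(ovn([-.039,-.02,.15]),1.668)
s=ctrl.get_state(); print(s['ft_force'])"
```

```text
time: 36.25
tcp_pos: [0.4447, -0.0944, 0.1682]
tcp_rot: [0.151, -3.134, 0.0]
ft_force: [-0.4, -0.3, -0.3]
grip_width: -0.0
grip_force: 0.0
t 36.2 d [0.0089 0.0008 0.0183] r [-0.    -0.004 -0.001] rows 0.9 0.5 yaw 1.667 w -0.0
[-0.39737659 -0.31684399 -0.32386019]
```

```bash
python3 steer.py '[[0.004,0,0.006,0,0,0,0],[0.007,0,0.012,0,0,0,0],[0.009,0,0.016,0,0,0,0],[0.009,0,0.019,0,0,0,0],[0.009,0,0.019,0,0,0,0]]'; python3 -c "
from h import *
s=Cam('scene');t=Cam('top')
e=lambda th,y:ovn([.07-.14*np.cos(th)+.055*np.sin(th),y,.095+.14*np.sin(th)+.055*np.cos(th)])
for th in(0,.1,.3): print(th,s.proj([e(th,.15),e(th,-.15)]).round(1).tolist())
print(ctrl.get_state()['ft_force'])"
```

```text
time: 36.75
tcp_pos: [0.438, -0.0948, 0.1504]
tcp_rot: [0.151, -3.138, -0.0]
ft_force: [0.1, -0.2, -0.1]
grip_width: 0.0
grip_force: 0.0
0 [[343.4, 198.4], [386.3, 125.4]]
0.1 [[341.0, 193.7], [384.5, 120.8]]
0.3 [[334.6, 184.1], [379.4, 111.9]]
[-1.08647525 -0.42863538 -0.9178676 ]
```

```bash
python3 steer.py '[[0,0,0.001,0,0,0,0],[0,0,0.002,0,0,0,0],[0,0,0.003,0,0,0,0],[0,0,0.003,0,0,0,0]]'; python3 -c "
from h import *
s=Cam('scene');t=Cam('top')
# horizontal edge profile: column scan near front-left corner of lid
for u in (343,350):
  print(u,[int(v) for v in s.im[185:215,u].mean(1)])
print(ctrl.get_state()['ft_force'],ctrl.get_state()['tcp_pos'])"
```

```text
time: 37.25
tcp_pos: [0.4385, -0.0948, 0.1498]
tcp_rot: [-0.151, 3.137, -0.005]
ft_force: [-9.5, -1.5, 39.8]
grip_width: -0.0002
grip_force: 19.6
343 [183, 183, 183, 184, 184, 185, 186, 185, 184, 186, 197, 213, 193, 162, 126, 127, 124, 127, 125, 124, 125, 125, 125, 122, 122, 127, 133, 133, 129, 127]
350 [194, 167, 140, 117, 115, 116, 117, 119, 118, 118, 118, 118, 116, 124, 130, 132, 128, 125, 123, 125, 122, 124, 124, 123, 123, 124, 123, 124, 124, 123]
[-10.11226268   0.24823852  38.34983556] [ 0.43851571 -0.09475398  0.14979696]
```

The lid is hard against its stop at z=0.150 and its front edge is at row 197 (shut predicts 198). Now the keys.

```bash
python3 steer.py '[[0,0,-0.02,0,0,0,0],[0,0,-0.05,0,0,0,0],[0,0,-0.05,0,0,0,0]]'; python3 -c "
from h import *
print(ctrl.get_state()['ft_force'])
go(ovn([.001,-.199,.2]),1.668)"
```

```text
time: 37.65
tcp_pos: [0.4397, -0.0945, 0.2004]
tcp_rot: [-0.151, 3.134, -0.002]
ft_force: [0.8, 0.4, -0.8]
grip_width: -0.0001
grip_force: 0.0
[ 0.78324207  0.38638579 -0.78150485]
t 37.6 d [-0.0363 -0.1785  0.0008] r [-0.001  0.004 -0.001] rows 4.1 0.5 yaw 1.667 w -0.0001
```

```bash
python3 steer.py '[[-0.036,-0.178,0,0,0,0,0],[-0.036,-0.178,0,0,0,0,0],[-0.036,-0.178,0,0,0,0,0],[-0.036,-0.178,0,0,0,0,0],[-0.036,-0.178,0,0,0,0,0],[-0.036,-0.178,0.05,0,0,0,0],[-0.036,-0.178,0.085,0,0,0,0],[-0.036,-0.178,0.085,0,0,0,0],[-0.036,-0.178,0.085,0,0,0,0]]'; python3 -c "
from h import *
print(ctrl.get_state()['ft_force'])
go(ovn([.001,-.199,.097]),1.668)"
```

```text
time: 38.55
tcp_pos: [0.4911, -0.2675, 0.113]
tcp_rot: [0.153, -3.137, -0.002]
ft_force: [-0.3, -0.0, 0.5]
grip_width: 0.0001
grip_force: 0.0
[-0.34448038 -0.0103905   0.45512852]
t 38.5 d [-0.0017 -0.0015  0.016 ] r [ 0.001 -0.001  0.001] rows 0.8 0.5 yaw 1.669 w 0.0001
```

```bash
python3 steer.py '[[-0.001,-0.001,0.008,0,0,0,0],[-0.001,-0.001,0.012,0,0,0,0],[-0.001,-0.001,0.0145,0,0,0,0],[-0.001,-0.001,0.016,0,0,0,0],[-0.001,-0.001,0.016,0,0,0,0]]'; python3 -c "
from h import *
go(ovn([.001,-.199,.097]),1.668)"
```

```text
time: 39.05
tcp_pos: [0.4932, -0.2697, 0.0985]
tcp_rot: [-0.151, 3.136, -0.003]
ft_force: [-1.4, -1.5, 14.9]
grip_width: -0.0
grip_force: 6.9
t 39.0 d [0.0002 0.001  0.0015] r [-0.002  0.002 -0.001] rows 0.5 0.5 yaw 1.667 w -0.0
```

```bash
python3 steer.py '[[0,0.0005,0.001,0,0,0,0],[0,0.0005,0.001,0,0,0,0]]'; python3 steer.py '[[0,0,-0.015,0,0,0,0],[0,0,-0.017,0,0,0,0],[0,0,-0.017,0,0,0,0]]';  python3 -c "
from h import *
go(ovn([0,-.2455,.115]),1.668)"
```

```text
time: 39.25
tcp_pos: [0.4932, -0.2697, 0.0983]
tcp_rot: [-0.15, 3.136, -0.005]
ft_force: [-4.1, -0.7, 24.0]
grip_width: 0.0002
grip_force: 11.9
time: 39.55
tcp_pos: [0.4919, -0.2692, 0.1131]
tcp_rot: [-0.15, 3.138, -0.001]
ft_force: [0.3, -0.3, -0.3]
grip_width: 0.0002
grip_force: 0.0
t 39.5 d [-0.0002 -0.0462 -0.0018] r [-0.001  0.    -0.001] rows 1.4 0.5 yaw 1.667 w 0.0002
```

```bash
python3 steer.py '[[0,-0.046,0,0,0,0,0],[0,-0.046,0,0,0,0,0],[0,-0.046,0,0,0,0,0],[0,-0.046,0.008,0,0,0,0],[0,-0.046,0.008,0,0,0,0],[0,-0.046,0.008,0,0,0,0]]'|grep -E "pos|ft"; for i in 1 2 3; do python3 steer.py '[[0,0,0.002,0,0,0,0],[0,0,0.002,0,0,0,0]]'|grep -E "pos|ft"; done; python3 -c "
from h import *
go(ovn([0,-.2455,.097]),1.668)"
```

```text
tcp_pos: [0.4963, -0.3139, 0.1044]
ft_force: [-0.1, 0.5, 1.2]
tcp_pos: [0.4966, -0.3141, 0.1028]
ft_force: [0.5, 1.3, 2.0]
tcp_pos: [0.4966, -0.3143, 0.1008]
ft_force: [0.6, 2.3, 3.6]
tcp_pos: [0.4967, -0.3143, 0.0988]
ft_force: [-0.3, 4.2, 5.2]
t 40.8 d [ 0.0003 -0.0008  0.0018] r [ 0.     0.    -0.001] rows 0.5 0.5 yaw 1.667 w 0.0
```

Contact starts at about z=0.1035 with a 0.72 N/mm slope, so bottom is about 0.0984, which matches the round key's hard stop. The round key was fully pressed. Finishing the square press.

```bash
python3 steer.py '[[0,0,0.001,0,0,0,0],[0,0,0.0018,0,0,0,0],[0,0,0.0018,0,0,0,0],[0,0,0.0018,0,0,0,0]]'|grep -E "pos|ft"; python3 steer.py '[[0,0,-0.008,0,0,0,0],[0,0,-0.014,0,0,0,0],[0,0,-0.014,0,0,0,0],[0,0,-0.014,0,0,0,0],[0,0,-0.014,0,0,0,0]]'|grep -E "pos|ft"; python3 -c "
from h import *
go(ovn([0,-.2455,.097]),1.668)"
```

```text
tcp_pos: [0.4967, -0.3144, 0.0984]
ft_force: [-3.8, 5.5, 20.2]
tcp_pos: [0.4961, -0.315, 0.1105]
ft_force: [0.1, 0.4, -0.9]
t 41.6 d [-0.0004 -0.0002  0.0135] r [ 0.    -0.001 -0.001] rows 0.8 0.5 yaw 1.667 w 0.0001
```

Now the second square press.

```bash
python3 steer.py '[[0,0,0.005,0,0,0,0],[0,0,0.009,0,0,0,0],[0,0,0.012,0,0,0,0],[0,0,0.0135,0,0,0,0],[0,0,0.0135,0,0,0,0],[0,0,0.0135,0,0,0,0]]'|grep -E "pos|ft"; python3 steer.py '[[0,0,-0.008,0,0,0,0],[0,0,-0.014,0,0,0,0],[0,0,-0.014,0,0,0,0],[0,0,-0.014,0,0,0,0],[0,0,-0.014,0,0,0,0]]'|grep -E "pos|ft"; python3 -c "
from h import *
go(ovn([-.042,-.221,.112]),1.668)"
```

```text
tcp_pos: [0.4964, -0.3148, 0.0985]
ft_force: [-4.5, -0.2, 16.8]
tcp_pos: [0.4962, -0.3147, 0.111]
ft_force: [0.7, -0.8, -0.6]
t 42.8 d [ 0.0418  0.024  -0.0009] r [ 0.    -0.001 -0.001] rows 1.5 0.5 yaw 1.667 w 0.0002
```

```bash
python3 steer.py '[[0.042,0.024,-0.005,0,0,0,0],[0.042,0.024,-0.005,0,0,0,0],[0.042,0.024,-0.001,0,0,0,0],[0.042,0.024,0.004,0,0,0,0],[0.042,0.024,0.009,0,0,0,0],[0.042,0.024,0.012,0,0,0,0],[0.042,0.024,0.014,0,0,0,0],[0.042,0.024,0.014,0,0,0,0],[0.042,0.024,0.014,0,0,0,0]]'|grep -E "pos|ft"; python3 steer.py '[[0,0,-0.008,0,0,0,0],[0,0,-0.03,0,0,0,0],[0,0,-0.08,0,0,0,0],[0,0,-0.13,0,0,0,0],[0,0,-0.15,0,0,0,0],[0,0,-0.15,0,0,0,0]]'|grep -E "time|pos|ft"
```

```text
tcp_pos: [0.4533, -0.2952, 0.0984]
ft_force: [-2.5, -0.5, 16.3]
time: 44.25
tcp_pos: [0.4538, -0.2951, 0.2503]
ft_force: [0.2, 0.2, -0.3]
```

```bash
python3 steer.py '[[0.05,-0.1,0,0,0,0,0],[0.05,-0.1,0,0,0,0,0],[0.05,-0.1,0,0,0,0,0],[0.05,-0.1,0,0,0,0,0]]'|grep time; python3 -c "
from h import *
for j in jars(): print(*j)
s=Cam('scene'); print([int(v) for v in s.im[185:215,343].mean(1)])
print(ctrl.sign_off())"
```

```text
time: 44.65
T [0.426  0.1722] [50, 38, 14, 30, 123]
S [0.4189 0.1897] [64, 26, 39, 32, 658]
[183, 181, 181, 183, 183, 184, 183, 181, 182, 183, 183, 183, 172, 175, 134, 127, 127, 128, 130, 130, 133, 134, 133, 129, 127, 130, 136, 137, 132, 125]
the job is handed in; nothing more can be done
None
```

The job is handed in at about 45 s: four open jars stand in the bay, the capped jars are unmoved, the logger is on the plate, the lid is shut, and the keys were pressed round, square, square, bar, each to its stop; sign-off returned no verdict.

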